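Put the seal scrapers back in the slanted stand

TASK

The two washed scrapers have dried: take each out of the cork block and slide it blade first, gently and fully home, into the slanted slot whose colour matches its handle, without dropping it in. Leave them resting in the stand, and do not push or tip the stone seals, the seal pad tin or the brush rest.

Things in the scene. Friction and masses are not known exactly. Their poses are not given: they have to be found in the camera images.
- red_scraper: Broad flat scraper, red handle, 152 mm long, upright in one slot of the cork block. Steel blade 36 mm wide (x), 4 mm thick (y), 72 mm long. Handle 22 (x) by 12 mm (y), from 72 to 152 mm above the tip. Origin: centre of the blade's tip edge; z runs up the tool to the handle end. About 60 g. Either way round is alike.
- blue_scraper: Narrow flat scraper, blue handle, 152 mm long, upright in one slot of the cork block. Steel blade 24 mm wide (x), 4 mm thick (y), 72 mm long. Handle 22 (x) by 12 mm (y), from 72 to 152 mm above the tip. Origin: centre of the blade's tip edge; z runs up the tool to the handle end. About 60 g. Either way round is alike.
- drying_block: Cork block 70 x 150 x 40 mm (x, y, z) with two slots at y = +45 and -45 mm, each 39.5 mm along x, 5.5 mm along y and 25 mm deep, in which the scrapers stand (blade tips 15 mm above the work surface). Fixed. Origin: centre of its underside, on the work surface.
- stand: Dark wooden base board of the slanted stand, 100 x 150 x 12 mm, carrying the two slanted holders side by side at y = +45 and -45 mm, either way round. Fixed. Origin: centre of its underside, on the work surface.
- red_slot: Wooden holder with red lips, fixed on the stand. Its slot leans 30 degrees: slot axis upward = (-0.500, 0, 0.866) in the holder frame; blade width lies in the xz plane, thickness along y. Slot 39 mm long, 7 mm wide (y), 45 mm deep from its mouth; lips flare by 5 mm a side all round. Top edge 88 mm above the work surface. Origin: centre of its underside, 12 mm above the work surface.
- blue_slot: Wooden holder with blue lips, fixed on the stand. Its slot leans 30 degrees: slot axis upward = (-0.500, 0, 0.866) in the holder frame; blade width lies in the xz plane, thickness along y. Slot 27 mm long, 7 mm wide (y), 45 mm deep from its mouth; lips flare by 5 mm a side all round. Top edge 88 mm above the work surface. Origin: centre of its underside, 12 mm above the work surface.
- red_slot_mouth (a point): Centre of the mouth of the red slot. Axes as the holder's (z is vertical).
- red_slot_floor (a point): Centre of the floor of the red slot, 45 mm down the slanted slot from its mouth; the scraper's tip comes here. Axes as the holder's (z is vertical).
- blue_slot_mouth (a point): Centre of the mouth of the blue slot. Axes as the holder's (z is vertical).
- blue_slot_floor (a point): Centre of the floor of the blue slot, 45 mm down the slanted slot from its mouth; the scraper's tip comes here. Axes as the holder's (z is vertical).
- pale_seal: Pale stone seal, 26 x 26 x 60 mm, loose, bystander. Origin: centre of its underside.
- green_seal: Grey-green stone seal, 26 x 26 x 62 mm, loose, bystander. Origin: centre of its underside.
- tin: Closed black plastic seal pad tin, 66 mm across, 23 mm high, loose, bystander. Origin: centre of its underside.
- brush_rest: Pale celadon brush rest with five peaks, 24 x 100 x 36 mm, loose, bystander. Origin: centre of its underside.

How it is judged:
At the end, for the whole second after the job is handed in: Each scraper lies still in the slot of its own colour, its tip within 8 mm of the centre of the slot floor and leaning 0.35 to 0.70 rad from vertical; the seals, the tin and the brush rest are within 20 mm of where they started (distance between red_scraper and red_slot_floor below 0.008 m and angle between red_scraper's own z axis and vertical between 0.35 and 0.7 rad and linear speed of each of red_scraper, blue_scraper below 0.02 m/s and angular speed of each of red_scraper, blue_scraper below 0.2 rad/s and distance between blue_scraper and blue_slot_floor below 0.008 m and angle between blue_scraper's own z axis and vertical between 0.35 and 0.7 rad and distance of each of pale_seal, green_seal, tin, brush_rest from where it was at the start of the episode below 0.02 m); the robot touches nothing.
It fails at once if the red scraper is dropped into its slot (faster than 0.35 m/s within 35 mm of the slot floor) (distance between red_scraper and red_slot_floor below 0.035 m and linear speed of red_scraper above 0.35 m/s).
It fails at once if the blue scraper is dropped into its slot (faster than 0.35 m/s within 35 mm of the slot floor) (distance between blue_scraper and blue_slot_floor below 0.035 m and linear speed of blue_scraper above 0.35 m/s).
It fails at once if a stone seal, the tin or the brush rest is pushed more than 20 mm or tipped over (distance of any of pale_seal, green_seal, tin, brush_rest from where it was at the start of the episode above 0.02 m or angle between any of pale_seal, green_seal, tin, brush_rest's own z axis and vertical above 0.5 rad).
It also fails if it takes over 64 s, if anything falls off the work surface, if the arm or the gripper's body presses on something with over 40 N, if the wrist force passes 120 N, or if a joint passes its speed limit or range.

ROBOT

A 6-joint arm with a two-finger parallel gripper is mounted at the origin on the work surface. World frame = base frame: x ahead of the robot, y to its left, z up, the work surface at z = 0. Lengths are in m, angles in rad, forces in N, time in s.
With the tool pointing down it reaches from about 0.35 to 0.975 m from the base axis. Payload 4.9 kg.
Tool frame: the origin (TCP) lies midway between the tips of the shut fingers; the grasp point (between the pads) lies 19 mm behind it (ctrl.hold_point_z is the distance from the TCP to the grasp point, in m); z points along the fingers, y is the line along which they close (so a half turn about z gives the same grasp; the last joint's range is limited). The gripper opens to 85 mm and grips with 20 to 120 N. Pads are 22 mm wide; open, the fingers measure 114 mm over their backs; the gripper's body (76 mm by 85 mm) begins 54 mm behind the grasp point. The pads swing forward as they close: fully open they stand 13 mm farther back than shut.
Start: joints at [-1.243, 0.053, 1.613, -0, 1.476, -0.119], TCP at [0.27, -0.564, 0.231] pointing down, gripper open.
Joint ranges: [-3.01, 3.01], [-1.01, 2.22], [0.06, 2.58], [-1.02, 4.17], [0.09, 2.62], [-3.14, 3.14]. Speed limits (rad/s): [2.57, 2.57, 3.14, 3.14, 3.14, 3.14].

INTERFACE

Orientations are given as a rotation vector (axis times angle).
In Python, from station import status, viewer, finish_job, ctrl gives the robot as it stands.
- The arm moves only by the shell command python3 -m jog 'ROWS' [FORCE]. ROWS is JSON, a list of rows, each a list of 7 numbers: the turn, a rotation vector about the tool's x, y, z each as a share of 5 degrees, from -1 to 1, then the shift along the tool's x, y, z each as a share of 30 mm, from -1 to 1, then the opening, from -1 (shut) to 1 (fully open). A call has 1 to 5 rows; each row shifts and turns the commanded pose from where the row before left it, along the tool's axes as they then stand; what a row does not reach is not made up. A row lasts 1/8 s, in which the tool goes at most 62.5 mm and 10.7 degrees, less where a joint would pass 70% of its speed; a pose out of reach is approached as far as the arm can. A call with a number of a shift or a turn outside -1 to 1 is refused whole. A call with a gripper value outside its range is refused whole. The fingers move at their own pace and stop on an object; FORCE is the grip in N (left out, the last holds). Time passes only in rows, so rows that do not move let the fingers close. It gives the time, the measured TCP pose, the force, the opening and the grip force at its end, in the units of the state.
- status.get_obs(): the state, without advancing time (a new reading comes with each control period).
- viewer.get_image(name): name is "scene" or "top" or "wrist"; returns a dict with "img" (384x512x3 uint8, red, green, blue), "fovy" (degrees; the focal length in pixels is half the picture's height over the tangent of half this angle, whatever the lens; pixels are square), "cx", "cy" (the principal point, pixels), "rvec" (rotation vector, rad) and "tvec" (3), from world to camera coordinates, as OpenCV has them. Camera axes: x right, y down, z forward; pixel columns grow to the right and rows downward; lengths in m; the calibration is good to about 2 mm. A picture is of the moment at which its call begins. There is no depth.
- finish_job(): hands the job in; it is judged then, once.
The state is a dict: "t": time; "q": joint angles; "dq": joint speeds; "effort": joint torques, N m; "tool_pos": TCP position; "tool_rot": TCP orientation; "contact_force": force on the tool from outside, world axes, zero at the start; "wrist_torque": the same for the moment, N m; "opening": finger opening in m; "grip_force": force on a finger pad.
Only numpy, scipy, OpenCV 4.12 (cv2) and the standard library are available. Lean on these libraries where they do the work, as an engineer would, in place of code of your own. Each camera call takes 0.05 s, during which the arm holds its last target. There are 200 camera calls.

## Working session

There is one attempt and no reset: what is moved stays moved. The work goes in short steps, Python scripts to look and compute and a shell command to move; the robot and the scene stay as the last step left them, time stands still between calls to the robot, and variables do not carry over. Pictures are saved under pics/ and viewed, at most 10 in all, crops included, and the job is handed in when it is done.

```bash
mkdir -p pics; ls; cat > h.py <<'E'
import numpy as np, cv2
from scipy.spatial.transform import Rotation as R
from station import status, viewer
def cam(n):
    d=viewer.get_image(n); d['R']=R.from_rotvec(d['rvec']).as_matrix(); d['f']=192/np.tan(np.radians(d['fovy'])/2); d['c']=-d['R'].T@np.array(d['tvec']); return d
def ray(d,u,v): 
    r=d['R'].T@np.array([(u-d['cx'])/d['f'],(v-d['cy'])/d['f'],1]); return r/np.linalg.norm(r)
def plane(d,u,v,z):
    r=ray(d,u,v); return d['c']+r*(z-d['c'][2])/r[2]
def tri(obs):
    A=np.zeros((3,3));b=np.zeros(3)
    for d,u,v in obs:
        r=ray(d,u,v);P=np.eye(3)-np.outer(r,r);A+=P;b+=P@d['c']
    return np.linalg.solve(A,b)
def proj(d,p):
    q=d['R']@np.array(p)+np.array(d['tvec']); return q[:2]/q[2]*d['f']+[d['cx'],d['cy']]
def save(d,name,s=1): cv2.imwrite('pics/'+name,cv2.resize(d['img'][:,:,::-1],None,fx=s,fy=s,interpolation=cv2.INTER_CUBIC))
E
python3 - <<'E'
from h import *
ds=[cam(n) for n in('scene','top')]
im=np.vstack([d['img'] for d in ds])
import pickle;pickle.dump(ds,open('c0.pkl','wb'))
for n,d in zip(('scene','top'),ds):
    save(d,n+'0.png',1.5); print(n,d['c'].round(3),d['f'],d['fovy'])
o=status.get_obs();print(o['t'],o['tool_pos'],o['tool_rot'],R.from_rotvec(o['tool_rot']).as_matrix().round(3),o['opening'])
E
```

```text
pics
scene [1.264 0.256 0.647] 488.58181447949045 42.907082822924295
top [0.413 0.017 0.849] 409.3914254161927 50.25210415930931
0.1 [ 0.26988373 -0.56309735  0.23015339] [-3.06168932e+00 -6.95551500e-01  2.66856561e-04] [[ 0.902  0.432 -0.001]
 [ 0.432 -0.902  0.002]
 [ 0.    -0.002 -1.   ]] 0.08523004462288378
```

View pics/scene0.png

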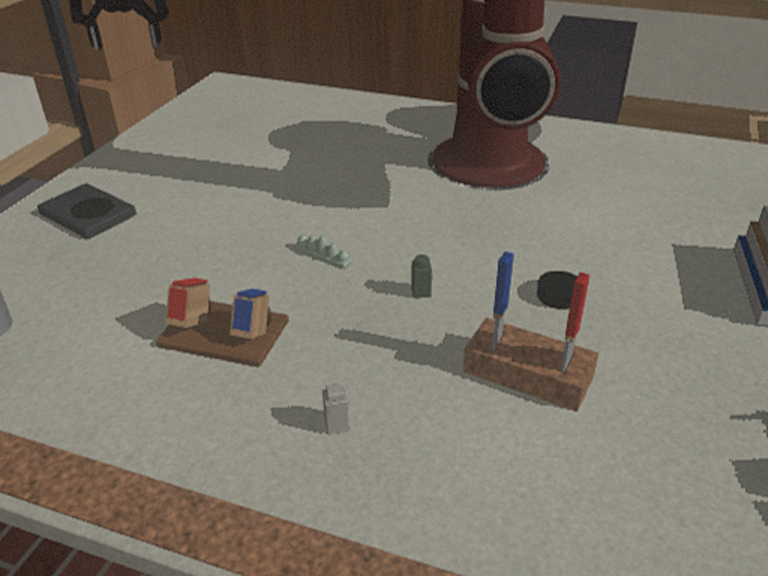

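View pics/top0.png

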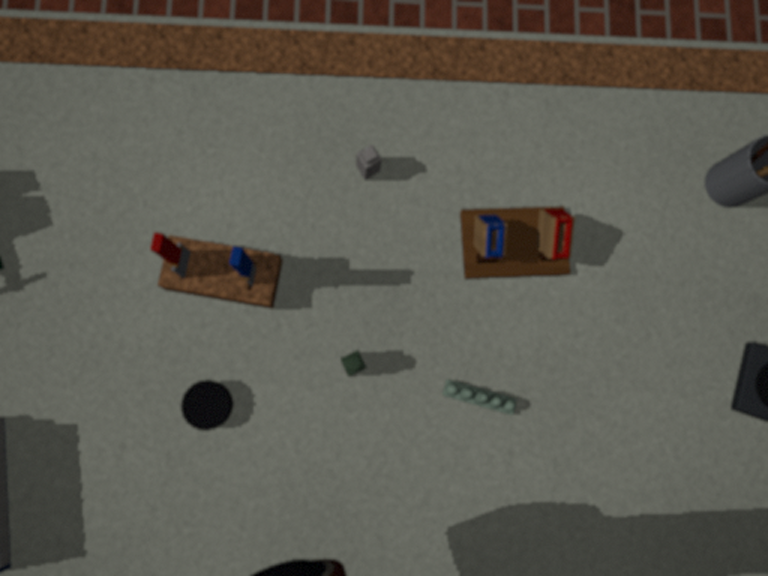

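The scene shows the block with blue and red scrapers (around 500,290 and 578,300) and the stand on the left with holders (185,300 and 250,310). The top view shows the same things: block at (220,270), stand at (515,240). I'll zoom in on both.

```bash
python3 - <<'E'
from h import *
import pickle
s,t=pickle.load(open('c0.pkl','rb'))
def crop(d,x,y,w=100,h=75): return cv2.resize(cv2.convertScaleAbs(d['img'][y:y+h,x:x+w,::-1],alpha=1.5),(400,300),interpolation=cv2.INTER_CUBIC)
cv2.imwrite('pics/z0.png',np.vstack([np.hstack([crop(s,100,170),crop(t,300,125)]),np.hstack([crop(s,305,165,120,90),crop(t,95,140)])]))
for n,d in(('s',s),('t',t)):
    hsv=cv2.cvtColor(d['img'],cv2.COLOR_RGB2HSV)
    for c,m in(('red',((hsv[...,0]<6)|(hsv[...,0]>174))&(hsv[...,1]>190)&(hsv[...,2]>70)),('blue',(abs(hsv[...,0].astype(int)-113)<8)&(hsv[...,1]>150)&(hsv[...,2]>50))):
        k,l,st,ce=cv2.connectedComponentsWithStats(m.astype(np.uint8))
        for i in range(1,k):
            if st[i,4]>20:
                cs,_=cv2.findContours((l==i).astype(np.uint8),cv2.RETR_EXTERNAL,2)
                print(n,c,st[i],ce[i].round(1),cv2.boxPoints(cv2.minAreaRect(max(cs,key=len))).round(1).tolist())
E
```

```text
t red [365 140  17  33 237] [374.8 156.3] [[364.8999938964844, 140.0], [380.29998779296875, 138.5], [383.3999938964844, 170.6999969482422], [368.0, 172.1999969482422]]
t red [102 156   7  12  57] [104.6 161.4] [[100.69999694824219, 166.1999969482422], [103.4000015258789, 155.60000610351562], [108.30000305175781, 156.8000030517578], [105.5999984741211, 167.39999389648438]]
t blue [321 144  15  27 199] [329.4 156.5] [[320.8999938964844, 144.1999969482422], [333.6000061035156, 142.10000610351562], [337.8999938964844, 169.1999969482422], [325.20001220703125, 171.1999969482422]]
t blue [153 165   9  13  76] [157.1 171. ] [[152.5, 176.10000610351562], [155.5, 164.10000610351562], [161.60000610351562, 165.60000610351562], [158.60000610351562, 177.60000610351562]]
```

View pics/z0.png

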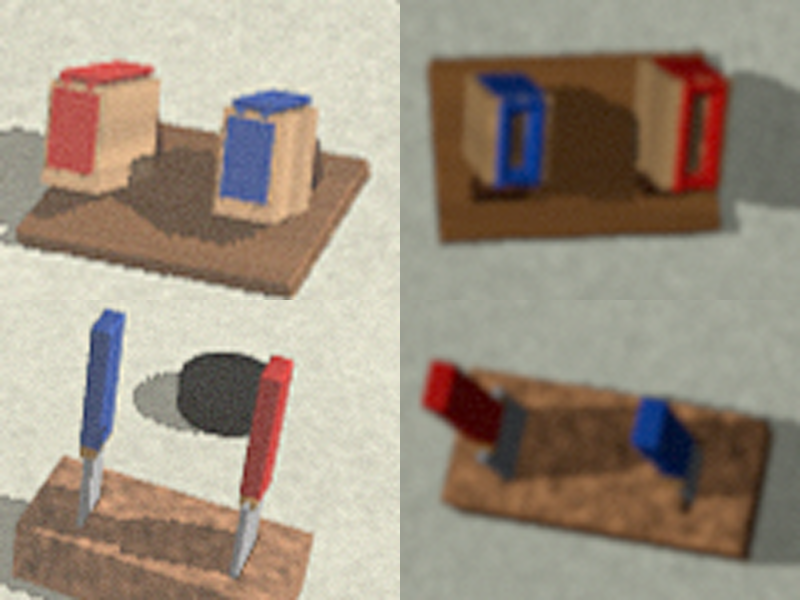

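The crops show both holders with the coloured plates facing the scene camera. Their mouths are seen nearly edge-on there but open in the top view, so the slots lean toward the robot (-x). The handle ends are clear in both views, e.g. red at scene (389,183) and top (104.6,161).

```bash
python3 - <<'E'
from h import *
import pickle
s,t=pickle.load(open('c0.pkl','rb'))
S=lambda x,y:(100+x/4,170+y/4); T=lambda x,y:(300+(x-400)/4,125+y/4)
S2=lambda x,y:(305+x/3.3333,165+(y-300)/3.3333); T2=lambda x,y:(95+(x-400)/4,140+(y-300)/4)
p=lambda n,a,b:print(n,tri([(s,*a),(t,*b)]).round(4))
p('red end',S2(281,361),(104.6,161.4)); p('blue end',S2(112,313),(157.1,169))
p('red handle/blade',S2(255,500),T2(490,443))
p('blue highest corner front-right top',S(305,107),T(487,76))
for n,x in(('stand',[(430,60),(705,55),(722,228),(441,241)]),):
  print(n,[plane(t,*T(*q),.012)[:2].round(4).tolist() for q in x])
print('block',[plane(t,*T2(*q),.04)[:2].round(4).tolist() for q in [(480,372),(770,420),(748,556),(447,503)]])
for n,q in dict(blueslot=(518,138),redslot=(693,135)).items(): print(n,plane(t,*T(*q),.075).round(4))
w=cam('wrist'); print(w['c'],w['R'].round(2),w['f'])
for n,q in dict(pale=(368,162),green=(353,363),tin=(207,405),rest=(480,397)).items(): print(n,plane(t,q[0]/1.5,q[1]/1.5,.03).round(3))
E
```

```text
red end [0.5676 0.232  0.1673]
blue end [0.5566 0.1434 0.1698]
red handle/blade [0.5623 0.2337 0.072 ]
blue highest corner front-right top [ 0.6298 -0.1488  0.0906]
stand [[0.6632, -0.1431], [0.671, -0.2916], [0.5769, -0.2983], [0.5656, -0.1488]]
block [[0.6044, 0.2497], [0.5844, 0.1047], [0.5154, 0.1126], [0.5378, 0.2612]]
blueslot [ 0.6064 -0.1744  0.075 ]
redslot [ 0.6106 -0.2613  0.075 ]
[ 0.34594619 -0.52565221  0.37357435] [[ 0.43 -0.9  -0.  ]
 [-0.85 -0.41  0.33]
 [-0.3  -0.14 -0.94]] 298.26312610946894
pale [ 0.722 -0.009  0.03 ]
green [0.443 0.005 0.03 ]
tin [0.385 0.193 0.03 ]
rest [ 0.402 -0.164  0.03 ]
```

Both ends are measured and the stand is located. I'll move over the stand for close wrist views.

```bash
for i in 1; do python3 -m jog '[[0,0,0,0.95,-0.5,-0.06,1],[0,0,0,0.95,-0.5,-0.06,1],[0,0,0,0.95,-0.5,-0.06,1],[0,0,0,0.95,-0.5,-0.06,1],[0,0,0,0.95,-0.5,-0.06,1]]' 40
python3 -m jog '[[0,0,0,0.95,-0.5,-0.06,1],[0,0,0,0.95,-0.5,-0.06,1],[0,0,0,0.95,-0.5,-0.06,1],[0,0,0,0.95,-0.5,-0.06,1],[0,0,0,0.95,-0.5,-0.06,1]]'
python3 -m jog '[[0,0,0,0.95,-0.5,-0.06,1],[0,0,0,0.95,-0.5,-0.06,1]]'
python3 -m jog '[[0,0,0.9,0,0,0,1],[0,0,0.9,0,0,0,1],[0,0,0.9,0,0,0,1],[0,0,0.9,0,0,0,1],[0,0,0.8,0,0,0,1]]'
done
cat > wv.py <<'E'
import sys,pickle
from h import *
w=cam('wrist'); pickle.dump(w,open(sys.argv[1]+'.pkl','wb')); o=status.get_obs()
print(o['t'],o['tool_pos'].round(4) if hasattr(o['tool_pos'],'round') else o['tool_pos'],R.from_rotvec(o['tool_rot']).as_matrix().round(3).tolist(),w['c'].round(3))
E
python3 wv.py wA
```

```text
t: 0.78
tool_pos: [0.3666, -0.4333, 0.2399]
tool_rot: [-3.063, -0.696, 0.0]
contact_force: [0.2, -0.1, 0.3]
opening: 0.0858
grip_force: 0.0
t: 1.4
tool_pos: [0.4626, -0.3042, 0.249]
tool_rot: [-3.063, -0.696, 0.0]
contact_force: [-0.4, -0.5, -0.3]
opening: 0.0854
grip_force: 0.0
t: 1.65
tool_pos: [0.5011, -0.2525, 0.2526]
tool_rot: [-3.063, -0.696, 0.001]
contact_force: [-0.1, 0.1, -0.5]
opening: 0.0854
grip_force: 0.0
t: 2.28
tool_pos: [0.5005, -0.2534, 0.2524]
tool_rot: [-3.14, -0.095, 0.001]
contact_force: [-1.1, 0.4, -0.7]
opening: 0.0852
grip_force: 0.0
2.325 [ 0.5005 -0.2534  0.2524] [[0.998, 0.059, -0.001], [0.059, -0.998, 0.0], [-0.001, -0.001, -1.0]] [ 0.585 -0.247  0.396]
```

```bash
python3 -m jog '[[0,0,0,0,-0.9,0,1],[0,0,0,0,-0.9,0,1],[0,0,0,0,-0.9,0,1],[0,0,0,0,-0.7,0,1]]' | head -2
python3 wv.py wB; python3 - <<'E'
from h import *
import pickle
a,b=[pickle.load(open(n+'.pkl','rb')) for n in('wA','wB')]
for n,d in(('A',a),('B',b)):
    hsv=cv2.cvtColor(d['img'],cv2.COLOR_RGB2HSV)
    for c,m in(('red',((hsv[...,0]<6)|(hsv[...,0]>174))&(hsv[...,1]>170)&(hsv[...,2]>60)),('blue',(abs(hsv[...,0].astype(int)-113)<8)&(hsv[...,1]>140)&(hsv[...,2]>40))):
        k,l,st,ce=cv2.connectedComponentsWithStats(m.astype(np.uint8))
        for i in range(1,k):
            if st[i,4]>100: print(n,c,st[i],ce[i].round(1))
    print([proj(d,p).round() for p in((.606,-.174,.075),(.61,-.26,.075))])
def crop(d):
    u,v=proj(d,(.608,-.218,.075)).astype(int); x,y=max(0,min(u-100,312)),max(0,min(v-75,234)); print(x,y); return cv2.resize(cv2.convertScaleAbs(d['img'][y:y+150,x:x+200,::-1],alpha=1.4),(400,300),interpolation=cv2.INTER_CUBIC)
im=np.hstack([crop(a),crop(b)]); cv2.imwrite('pics/z1.png',im)
E
```

```text
t: 2.82
tool_pos: [0.4941, -0.1507, 0.2527]
2.875 [ 0.494  -0.1488  0.2527] [[0.998, 0.065, -0.0], [0.065, -0.998, 0.002], [-0.0, -0.002, -1.0]] [ 0.578 -0.144  0.396]
A red [ 261   11   26   76 1419] [273.3  46. ]
A blue [ 168   18   30   63 1104] [182.5  46.9]
[array([182.,  60.]), array([269.,  61.])]
B red [ 356   11   39   76 1393] [375.9  46. ]
B blue [273  18  24  17 367] [284.3  26.2]
B blue [273  37  24  44 637] [284.7  58.5]
[array([287.,  60.]), array([373.,  61.])]
126 0
231 0
```

View pics/z1.png

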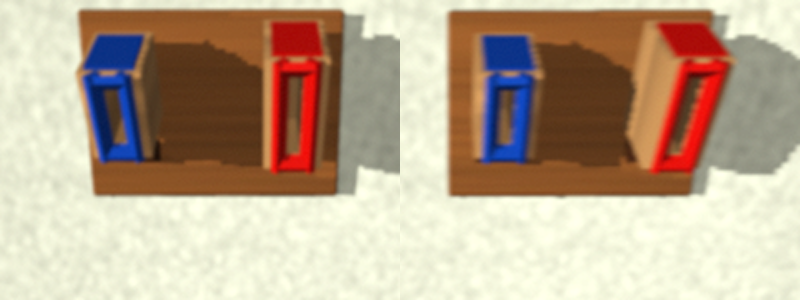

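The wrist crops show each holder's bright lip rectangle, with the mouth facing -x (image down) and the slanted back plate above it. Red lips in A span crop (272..320, 62..171) and blue (85..142, 74..161). I'll triangulate the corners.

```bash
python3 - <<'E'
from h import *
import pickle
a,b=[pickle.load(open(n+'.pkl','rb')) for n in('wA','wB')]
H={}
for n,d,xs in(('A',a,dict(red=(273,72),blue=(184,55))),('B',b,dict(red=(373,58),blue=(284,59)))):
    hsv=cv2.cvtColor(d['img'],cv2.COLOR_RGB2HSV)
    for c,ch in(('red',0),('blue',2)):
        V=d['img'][...,ch].astype(float); cm=((hsv[...,0]<8)|(hsv[...,0]>172)) if c=='red' else abs(hsv[...,0].astype(int)-113)<9
        cm&=hsv[...,1]>120
        th,_=cv2.threshold(d['img'][...,ch][cm].reshape(-1,1),0,255,cv2.THRESH_OTSU)
        m=(cm&(V>th)).astype(np.uint8); k,l,st,ce=cv2.connectedComponentsWithStats(m); i=1+st[1:,4].argmax()
        cs,_=cv2.findContours((l==i).astype(np.uint8),cv2.RETR_EXTERNAL,2); h=cv2.convexHull(max(cs,key=len))
        q=cv2.approxPolyN(h,4,ensure_convex=True).reshape(-1,2).astype(float); q=q[np.argsort(q[:,1])]; q=np.vstack([q[:2][q[:2,0].argsort()],q[2:][q[2:,0].argsort()]])
        print(n,c,th,st[i],q.tolist()); H[n,c]=q
for c in('red','blue'):
    P=np.array([tri([(a,*p),(b,*q)]) for p,q in zip(H['A',c],H['B',c])]); print(c,P.round(4).tolist(),'ctr',P.mean(0).round(4))
    e=(P[0]+P[1]-P[2]-P[3])/2; y=(P[0]+P[2]-P[1]-P[3])/2
    print('slope',np.degrees(np.arctan2(e[2],np.hypot(*e[:2]))),'len',np.linalg.norm(e),'yaw',np.degrees(np.arctan2(e[1],e[0])),np.degrees(np.arctan2(-y[0],y[1])),'wid',np.linalg.norm(y))
C=lambda x,y:(126+x/2,y/2)
print('stand',[plane(a,*C(*q),.012)[:2].round(4).tolist() for q in [(79,10),(343,11),(338,194),(94,194)]])
E
```

```text
A red 109.0 [ 261   11   27   76 1151] [[261.0, 11.0], [289.0, 11.0], [261.0, 86.0], [281.0, 86.0]]
A blue 85.0 [168  18  28  63 836] [[163.0, 18.0], [195.0, 18.0], [176.0, 80.0], [194.0, 80.0]]
B red 140.0 [356  30  37  57 711] [[371.0, 31.0], [394.0, 29.0], [355.0, 86.0], [376.0, 84.0]]
B blue 109.0 [273  38  23  43 396] [[275.0, 38.0], [295.0, 38.0], [273.0, 80.0], [291.0, 79.0]]
red [[0.6411, -0.2482, 0.0915], [0.6462, -0.2743, 0.0776], [0.5863, -0.254, 0.0493], [0.5887, -0.2755, 0.0523]] ctr [ 0.6156 -0.263   0.0677]
slope 30.966519016878983 len 0.06559118575566016 yaw 3.54867060077157 8.84604117176762 wid 0.024742781297348273
blue [[0.63, -0.1609, 0.0916], [0.6368, -0.1832, 0.0591], [0.5867, -0.1632, 0.0576], [0.5884, -0.1823, 0.0575]] ctr [ 0.6105 -0.1724  0.0664]
slope 21.173196164796305 len 0.04924421639789887 yaw 0.8294376415648814 11.61501071337256 wid 0.02665315951699301
stand [[0.6652, -0.1422], [0.6737, -0.2897], [0.5762, -0.2972], [0.5671, -0.1477]]
```

```bash
python3 - <<'E'
from h import *
import pickle
a,b=[pickle.load(open(n+'.pkl','rb')) for n in('wA','wB')]
H={}
for n,d in(('A',a),('B',b)):
    hsv=cv2.cvtColor(d['img'],cv2.COLOR_RGB2HSV)
    for c,ch,th in(('red',0,140),('blue',2,109)):
        cm=((hsv[...,0]<8)|(hsv[...,0]>172)) if c=='red' else abs(hsv[...,0].astype(int)-113)<9
        m=(cm&(hsv[...,1]>120)&(d['img'][...,ch]>th)).astype(np.uint8); k,l,st,ce=cv2.connectedComponentsWithStats(m); i=1+st[1:,4].argmax()
        cs,_=cv2.findContours((l==i).astype(np.uint8),cv2.RETR_EXTERNAL,2); h=cv2.convexHull(max(cs,key=len))
        q=cv2.approxPolyN(h,4,ensure_convex=True).reshape(-1,2).astype(float); q=q[np.argsort(q[:,1])]; q=np.vstack([q[:2][q[:2,0].argsort()],q[2:][q[2:,0].argsort()]])
        print(n,c,st[i],q.tolist()); H[n,c]=q
for c in('red','blue'):
    P=np.array([tri([(a,*p),(b,*q)]) for p,q in zip(H['A',c],H['B',c])]); print(c,P.round(4).tolist(),'ctr',P.mean(0).round(4))
    e=(P[0]+P[1]-P[2]-P[3])/2; y=(P[0]+P[2]-P[1]-P[3])/2
    print('slope',np.degrees(np.arctan2(e[2],np.hypot(*e[:2]))),'len',np.linalg.norm(e),'yaw',np.degrees(np.arctan2(e[1],e[0])),'wid',np.linalg.norm(y))
E
```

```text
A red [266  37  18  48 302] [[278.0, 38.0], [283.0, 36.0], [266.0, 83.0], [280.0, 84.0]]
A blue [181  44  13  35 171] [[186.0, 44.0], [188.0, 44.0], [181.0, 78.0], [194.0, 78.0]]
B red [356  30  37  57 711] [[371.0, 31.0], [394.0, 29.0], [355.0, 86.0], [376.0, 84.0]]
B blue [273  38  23  43 396] [[275.0, 38.0], [295.0, 38.0], [273.0, 80.0], [291.0, 79.0]]
red [[0.6415, -0.2695, 0.0255], [0.6344, -0.2705, 0.0845], [0.5884, -0.2599, 0.0303], [0.5896, -0.274, 0.0559]] ctr [ 0.6135 -0.2685  0.049 ]
slope 13.644609841679975 len 0.05048021085948968 yaw -3.5351672177192075 wid 0.043057370410808524
blue [[0.6299, -0.1645, 0.0141], [0.6225, -0.1802, 0.0776], [0.5882, -0.1642, 0.0387], [0.5894, -0.1823, 0.0571]] ctr [ 0.6075 -0.1728  0.0469]
slope -3.1015088968095608 len 0.03750976634485788 yaw 1.3399310904643316 wid 0.04438724590020513
```

Lighting differs between the two views, so I'll use the corners I read off the crop.

```bash
python3 - <<'E'
from h import *
import pickle
a,b=[pickle.load(open(n+'.pkl','rb')) for n in('wA','wB')]
A=lambda x,y:(126+x/2,y/2);B=lambda x,y:(231+(x-400)/2,y/2)
for c,pa,pb in(('red',[(274,62),(320,62),(272,171),(316,171)],[(684,62),(731,62),(655,171),(694,171)]),('blue',[(85,74),(131,74),(99,161),(142,161)],[(483,74),(530,74),(481,161),(527,161)])):
    P=np.array([tri([(a,*A(*p)),(b,*B(*q))]) for p,q in zip(pa,pb)]); print(c,P.round(4).tolist(),'ctr',P.mean(0).round(4))
    e=(P[0]+P[1]-P[2]-P[3])/2; print('slope',np.degrees(np.arctan2(e[2],np.hypot(*e[:2]))),'len',np.linalg.norm(e),'yaw',np.degrees(np.arctan2(e[1],e[0])))
    for ze in(.0,):
        for d,q in((a,[A(*p) for p in pa]),(b,[B(*p) for p in pb])):
            print([plane(d,*q[i],z)[:2].round(4).tolist() for i,z in zip(range(4),(.088,.088,.06,.06))])
E
```

```text
red [[0.6349, -0.2519, 0.0823], [0.636, -0.2733, 0.0838], [0.5869, -0.2548, 0.0581], [0.5884, -0.2791, 0.0492]] ctr [ 0.6115 -0.2648  0.0683]
slope 31.463055279347852 len 0.056254302612244164 yaw 5.191410254415003
[[0.6338, -0.2518], [0.6351, -0.273], [0.5867, -0.2548], [0.5882, -0.2781]]
[[0.634, -0.2499], [0.6354, -0.2715], [0.5869, -0.2542], [0.5883, -0.2749]]
blue [[0.6263, -0.1589, 0.0659], [0.6276, -0.182, 0.0675], [0.5862, -0.1618, 0.0542], [0.5876, -0.1858, 0.0595]] ctr [ 0.6069 -0.1721  0.0618]
slope 13.71950507646353 len 0.04142045563643434 yaw 4.844080231366012
[[0.6236, -0.1648], [0.6249, -0.1861], [0.5862, -0.1633], [0.5875, -0.1859]]
[[0.6231, -0.1579], [0.6245, -0.1796], [0.586, -0.1615], [0.5876, -0.1858]]
```

```bash
python3 -m jog '[[0,0,0,0,-0.9,0,1],[0,0,0,0,-0.9,0,1],[0,0,0,0,-0.9,0,1],[0,0,0,0,-0.9,0,1],[0,0,0,0,-0.9,0,1]]' | head -2
python3 -m jog '[[0,0,0,-0.05,-0.9,0,1],[0,0,0,-0.05,-0.9,0,1],[0,0,0,-0.05,-0.9,0,1],[0,0,0,-0.05,-0.9,0,1],[0,0,0,0,-0.9,0,1]]' | head -2
python3 -m jog '[[0,0,0.8,0,0,0,1],[0,0,0.8,0,0,0,1],[0,0,0.8,0,0,0,1],[0,0,0,0,0,0,1]]' | head -3
python3 wv.py wC
python3 -m jog '[[0,0,0,0,-0.9,0,1],[0,0,0,0,-0.9,0,1],[0,0,0,0,-0.9,0,1],[0,0,0,0,-0.6,0,1],[0,0,0,0,0,0,1]]' | head -3
python3 wv.py wD; python3 - <<'E'
from h import *
import pickle
ds=[pickle.load(open(n+'.pkl','rb')) for n in('wC','wD')]
im=np.hstack([cv2.resize(cv2.convertScaleAbs(d['img'][:300,:,::-1],alpha=1.4),(400,234)) for d in ds]); cv2.imwrite('pics/z2.png',im)
for n,d in zip('CD',ds):
    hsv=cv2.cvtColor(d['img'],cv2.COLOR_RGB2HSV)
    for c,m in(('red',((hsv[...,0]<6)|(hsv[...,0]>174))&(hsv[...,1]>170)&(hsv[...,2]>60)),('blue',(abs(hsv[...,0].astype(int)-113)<8)&(hsv[...,1]>140)&(hsv[...,2]>40))):
        k,l,st,ce=cv2.connectedComponentsWithStats(m.astype(np.uint8))
        for i in range(1,k):
            if st[i,4]>60: print(n,c,st[i],ce[i].round(1))
    print([proj(d,p).round() for p in((.5676,.232,.167),(.5566,.1434,.167))])
E
```

```text
t: 3.5
tool_pos: [0.4858, -0.0164, 0.2529]
t: 4.12
tool_pos: [0.4713, 0.118, 0.2529]
t: 4.62
tool_pos: [0.4714, 0.1172, 0.2529]
tool_rot: [3.133, -0.228, -0.0]
4.675 [0.4714 0.1172 0.2529] [[0.989, -0.145, -0.0], [-0.145, -0.989, -0.0], [0.0, 0.0, -1.0]] [0.555 0.106 0.396]
t: 5.3
tool_pos: [0.4858, 0.2159, 0.2527]
tool_rot: [3.133, -0.227, -0.001]
5.35 [0.4858 0.2152 0.2528] [[0.989, -0.145, -0.0], [-0.145, -0.989, -0.001], [-0.0, 0.001, -1.0]] [0.569 0.205 0.396]
C red [  71   79   60   30 1478] [99.3 92.9]
C blue [195  79  27  30 719] [207.6  93.2]
C blue [  0 268  53  44 397] [ 32.7 287.1]
[array([82., 95.]), array([204.,  93.])]
D red [208  78  25  31 665] [219.3  92.8]
D blue [313  79  35  31 940] [330.7  93.2]
D blue [  0 267 112  33 457] [ 71.8 282.4]
[array([218.,  95.]), array([340.,  93.])]
```

View pics/z2.png

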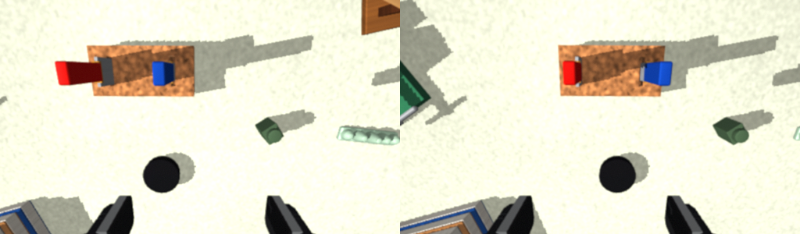

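The wrist views show the tool yaw square with the block. The handle end faces are at C (79,94) red and (203,94) blue, and at D (216,93) red and (340,94) blue.

```bash
python3 - <<'E'
from h import *
import pickle
c,d=[pickle.load(open(n+'.pkl','rb')) for n in('wC','wD')]
K=1.28
for n,a,b in(('red',(78.8,94),(216,93.3)),('blue',(203,94),(340,94))): print(n,tri([(c,*a),(d,*b)]).round(4),plane(c,*a,.167).round(4),plane(d,*b,.167).round(4))
for e,q,o in((c,[(88,45),(194,45),(194,90),(94,96)],0),(d,[(558,45),(664,45),(662,97),(560,96)],400)):
    P=np.array([plane(e,(x-o)*K,y*K,.04) for x,y in q]); print(P[:,:2].round(4).tolist(),P.mean(0).round(4))
E
```

```text
red [0.569  0.2331 0.1682] [0.5689 0.2338 0.167 ] [0.5692 0.2332 0.167 ]
blue [0.5557 0.1438 0.1679] [0.5557 0.144  0.167 ] [0.5556 0.1436 0.167 ]
[[0.6077, 0.2552], [0.5862, 0.1083], [0.5256, 0.1176], [0.5387, 0.2673]] [0.5645 0.1871 0.04  ]
[[0.6077, 0.2569], [0.5864, 0.11], [0.5151, 0.1168], [0.5386, 0.268]] [0.562  0.1879 0.04  ]
```

```bash
python3 -m jog '[[0,0,0,0.9,-0.33,0,1],[0,0,0,0.9,-0.33,0,1],[0,0,0,0.86,-0.33,0,1],[0,0,0,0,0,0,1]]' 60| head -2
python3 -m jog '[[0,0,0,0,0,0.93,1],[0,0,0,0,0,0.93,1],[0,0,0,0,0,0.93,1],[0,0,0,0,0,0.93,1],[0,0,0,0,0,0.93,1]]' | head -4
python3 -m jog '[[0,0,0,0,0,0,1],[0,0,0,0,0,0,1]]'
```

```text
t: 5.85
tool_pos: [0.57, 0.232, 0.2525]
t: 6.48
tool_pos: [0.5682, 0.2322, 0.1128]
tool_rot: [3.133, -0.231, -0.0]
contact_force: [0.1, 0.7, -0.3]
t: 6.72
tool_pos: [0.5694, 0.2328, 0.1148]
tool_rot: [-3.133, 0.23, -0.002]
contact_force: [0.1, -0.1, -0.0]
opening: 0.0856
grip_force: 0.0
```

Aligned with the red handle, so I'll close and lift.

```bash
python3 -m jog '[[0,0,0,0,0,0,-1],[0,0,0,0,0,0,-1],[0,0,0,0,0,0,-1],[0,0,0,0,0,0,-1],[0,0,0,0,0,0,-1]]' 60
python3 -m jog '[[0,0,0,0,0,0,-1],[0,0,0,0,0,0,-1],[0,0,0,0,0,0,-1]]'
python3 -m jog '[[0,0,0,0,0,-0.3,-1],[0,0,0,0,0,-0.5,-1],[0,0,0,0,0,-0.8,-1],[0,0,0,0,0,-0.9,-1],[0,0,0,0,0,-0.9,-1]]'
```

```text
t: 7.35
tool_pos: [0.5693, 0.233, 0.1137]
tool_rot: [3.133, -0.23, 0.001]
contact_force: [-1.6, 0.5, 1.5]
opening: 0.0113
grip_force: 58.5
t: 7.72
tool_pos: [0.5693, 0.233, 0.1137]
tool_rot: [-3.133, 0.23, -0.001]
contact_force: [-0.7, -0.3, 2.5]
opening: 0.0113
grip_force: 58.5
t: 8.35
tool_pos: [0.5691, 0.2331, 0.2173]
tool_rot: [-3.133, 0.23, -0.001]
contact_force: [0.3, -0.2, -0.4]
opening: 0.0114
grip_force: 58.3
```

```bash
python3 -m jog '[[0,0,0,0,0,-1,-1],[0,0,0,0,0,-1,-1],[0,0,0,0,0,-0.8,-1],[0,0,0,0.1,0.5,0,-1],[0,0,0,0.1,0.95,0,-1]]'|head -2
for k in 1; do python3 -m jog '[[0,0,0,0.1,0.95,0,-1],[0,0,0,0.1,0.95,0,-1],[0,0,0,0.1,0.95,0,-1],[0,0,0,0.1,0.95,0,-1],[0,0,0,0.1,0.95,0,-1]]'|head -2
python3 -m jog '[[0,0,0,0.1,0.95,0,-1],[0,0,0,0.1,0.95,0,-1],[0,0,0,0.1,0.95,0,-1],[0,0,0,0.1,0.95,0,-1],[0,0,0,0.1,0.95,0,-1]]'|head -2
python3 -m jog '[[0,0,0,0.1,0.95,0,-1],[0,0,0,0.1,0.95,0,-1],[0,0,0,0.1,0.95,0,-1],[0,0,0,0.1,0.95,0,-1],[0,0,0,0.1,0.95,0,-1]]'|head -2
python3 -m jog '[[0,0,-0.8,0,0,0,-1],[0,0,-0.8,0,0,0,-1],[0,0,-0.76,0,0,0,-1]]'|head -3
python3 -m jog '[[0,1,0,0,0,0,-1],[0,1,0,0,0,0,-1],[0,1,0,0,0,0,-1],[0,1,0,0,0,0,-1],[0,1,0,0,0,0,-1]]'|head -3
python3 -m jog '[[0,1,0,0,0,0,-1],[0,0,0,0,0,0,-1],[0,0,0,0,0,0,-1]]'; done
cat > tg.py <<'E'
import sys
from h import *
T=np.array(eval(sys.argv[1])); yaw=np.radians(float(sys.argv[2])); tilt=np.radians(float(sys.argv[3]))
o=status.get_obs(); M=R.from_rotvec(o['tool_rot']).as_matrix()
Rd=R.from_euler('z',yaw).as_matrix()@np.diag([1,-1,-1])@R.from_euler('y',tilt).as_matrix()
print(o['t'],o['tool_pos'],'turn units',(np.degrees(R.from_matrix(M.T@Rd).as_rotvec())/5).round(2),'shift units',((M.T@(T-o['tool_pos']))/.03).round(2),'shift in goal frame',((Rd.T@(T-o['tool_pos']))/.03).round(2))
E
python3 tg.py '[.5468,-.268,.1855]' 3.4 30
```

```text
t: 8.98
tool_pos: [0.5683, 0.1884, 0.2988]
t: 9.6
tool_pos: [0.5618, 0.0442, 0.2979]
t: 10.22
tool_pos: [0.5556, -0.0988, 0.2979]
t: 10.85
tool_pos: [0.5495, -0.2417, 0.2978]
t: 11.22
tool_pos: [0.5495, -0.241, 0.2978]
tool_rot: [-3.139, -0.095, 0.004]
t: 11.85
tool_pos: [0.5496, -0.2407, 0.2979]
tool_rot: [-3.053, -0.089, -0.678]
t: 12.22
tool_pos: [0.5504, -0.2406, 0.299]
tool_rot: [-3.019, -0.089, -0.806]
contact_force: [0.2, -0.1, 0.0]
opening: 0.0113
grip_force: 58.4
12.225 [ 0.55038657 -0.24063929  0.29895271] turn units [ 0.    0.02 -0.01] shift units [-2.04  0.9   3.19] shift in goal frame [-2.04  0.9   3.19]
```

```bash
python3 -m jog '[[0,0,0,-0.68,0.3,0.6,-1],[0,0,0,-0.68,0.3,0.7,-1],[0,0,0,-0.68,0.3,0.7,-1],[0,0,0,0,0,0.6,-1],[0,0,0,0,0,0,-1]]'|head -3
python3 tg.py '[.5468,-.268,.1855]' 3.4 30
python3 - <<'E'
from h import *
import pickle
ds=[cam(n) for n in('scene','top','wrist')]; pickle.dump(ds,open('i1.pkl','wb'))
M=(.611,-.264,.074)
im=[]
for d in ds[:2]:
    u,v=proj(d,M).astype(int); x,y=max(0,u-50),max(0,v-50); print(x,y)
    im.append(cv2.resize(cv2.convertScaleAbs(d['img'][y:y+100,x:x+100,::-1],alpha=1.4),(400,400),interpolation=cv2.INTER_CUBIC))
cv2.imwrite('pics/z3.png',np.hstack(im)); 
E
```

```text
t: 12.85
tool_pos: [0.5389, -0.2674, 0.2]
tool_rot: [-3.017, -0.09, -0.805]
12.85 [ 0.53885315 -0.26737491  0.19998811] turn units [-0.03  0.02 -0.  ] shift units [-0.01  0.04  0.55] shift in goal frame [-0.01  0.04  0.55]
76 135
324 108
```

View pics/z3.png

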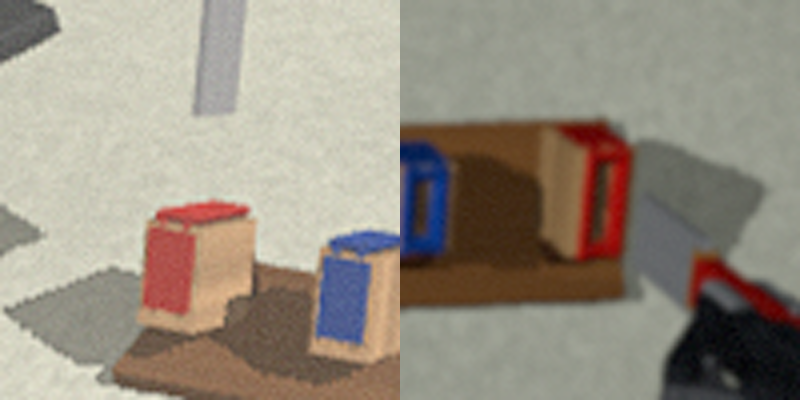

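The scene view shows the tip edge at crop (195–233,113). The top view shows it near (638,225), to the right of the red slot at (600,200), as parallax would give. I'll check this against kinematics.

```bash
python3 - <<'E'
from h import *
import pickle
s,t,w=pickle.load(open('i1.pkl','rb'))
o=status.get_obs(); Rm=R.from_rotvec(o['tool_rot']).as_matrix(); tip=np.array(o['tool_pos'])+Rm[:,2]*.0987
print('tip kin',tip.round(4))
for sx in(-.018,.018):
    p=tip+Rm[:,0]*sx; print(sx,'scene crop',((proj(s,p)-[76,135])*4).round(1),'top crop',((proj(t,p)-[324,108])*4+[400,0]).round(1))
print('tip tri',tri([(s,76+214/4,135+113/4),(t,324+238/4,108+225/4)]).round(4))
print('slot ctr top ray at z=.074',plane(t,324+200/4,108+199/4,.074).round(4))
save(w,'w1.png',1.5)
E
```

```text
tip kin [ 0.5888 -0.2654  0.1176]
-0.018 scene crop [226.8 104.6] top crop [634.6 264. ]
0.018 scene crop [190.2 107.3] top crop [643.2 189.8]
tip tri [ 0.5898 -0.2644  0.1149]
slot ctr top ray at z=.074 [ 0.613  -0.2632  0.074 ]
```

View pics/w1.png

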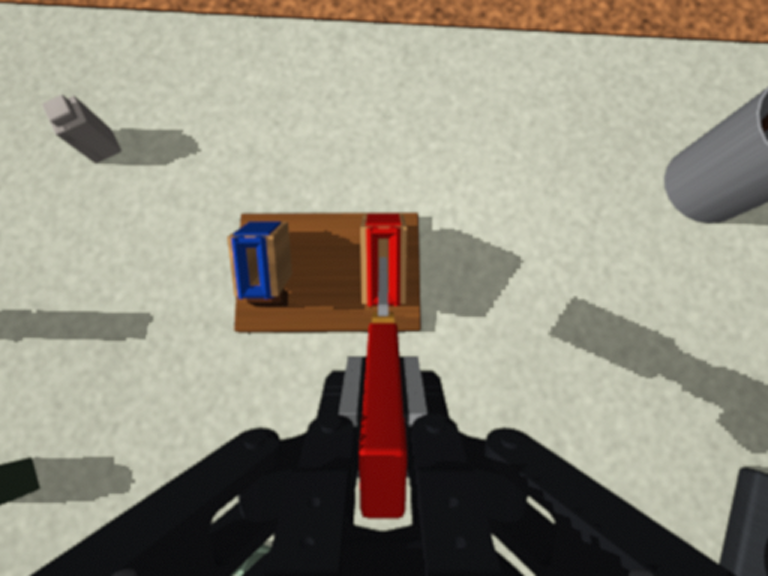

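The wrist view looks straight down the blade, which is centred on the red slot (both at u≈384). Now I'll insert it along the tool axis, slowing down.

```bash
python3 -m jog '[[0,0,0,0,0,0.6,-1],[0,0,0,0,0,0.5,-1],[0,0,0,0,0,0.4,-1],[0,0,0,0,0,0.3,-1],[0,0,0,0,0,0,-1]]' 40
python3 -m jog '[[0,0,0,0,0,0.25,-1],[0,0,0,0,0,0.25,-1],[0,0,0,0,0,0.25,-1],[0,0,0,0,0,0,-1]]'; python3 tg.py '[.5842,-.2656,.1205]' 3.4 30
```

```text
t: 13.62
tool_pos: [0.5652, -0.2661, 0.1532]
tool_rot: [-3.018, -0.09, -0.806]
contact_force: [-0.7, 0.6, 0.0]
opening: 0.0108
grip_force: 58.5
t: 14.12
tool_pos: [0.5767, -0.2656, 0.1343]
tool_rot: [-3.018, -0.089, -0.808]
contact_force: [-0.6, -0.4, -1.3]
opening: 0.0112
grip_force: 58.5
14.125 [ 0.57668474 -0.26559477  0.13427308] turn units [-0.01  0.   -0.01] shift units [-0.01  0.02  0.52] shift in goal frame [-0.01  0.02  0.52]
```

```bash
python3 -m jog '[[0,0,0,0,0,0.15,-1],[0,0,0,0,0,0.15,-1],[0,0,0,0,0,0.1,-1],[0,0,0,0,0,0,-1]]'|sed -n '2p;4p'
python3 -m jog '[[0,0,0,0,0,0.07,-1],[0,0,0,0,0,0,-1]]'|sed -n '2p;4p'
```

```text
tool_pos: [0.5826, -0.2654, 0.1241]
contact_force: [-0.9, 0.2, -2.2]
tool_pos: [0.5835, -0.2654, 0.1226]
contact_force: [-1.4, 0.9, -1.5]
```

```bash
python3 tg.py '[.5842,-.2656,.1205]' 3.4 30
```

```text
14.875 [ 0.58352939 -0.26542732  0.12255779] turn units [-0.  0. -0.] shift units [-0.02  0.01  0.07] shift in goal frame [-0.02  0.01  0.07]
```

```bash
for i in 1; do python3 -m jog '[[0,0,0,0,0,0.06,-1],[0,0,0,0,0,0,-1]]'|sed -n '2p;4p'
python3 -m jog '[[0,0,0,0,0,0.05,-1],[0,0,0,0,0,0,-1]]'|sed -n '2p;4p'; python3 -m jog '[[0,0,0,0,0,0.05,-1],[0,0,0,0,0,0,-1]]'|sed -n '2p;4p'; done
```

```text
tool_pos: [0.5844, -0.2654, 0.1211]
contact_force: [-1.9, -0.6, -1.4]
tool_pos: [0.5852, -0.2654, 0.1198]
contact_force: [-3.3, -1.2, -1.4]
tool_pos: [0.5857, -0.2655, 0.1193]
contact_force: [-9.4, 0.6, 4.7]
```

The force rises at the predicted depth, so red is home. I'll release and back out along the slot axis.

```bash
python3 -m jog '[[0,0,0,0,0,0,-0.6],[0,0,0,0,0,0,-0.3],[0,0,0,0,0,0,-0.1],[0,0,0,0,0,0,-0.1]]'
python3 -m jog '[[0,0,0,0,0,-0.6,-0.1],[0,0,0,0,0,-0.9,-0.1],[0,0,0,0,0,-1,-0.1],[0,0,0,0,0,-1,-0.1],[0,0,0,0,0,-1,-0.1]]'
python3 tg.py '[.5557,.1438,.30]' -8.4 0
python3 - <<'E'
from h import *
import pickle
s=cam('scene');t=cam('top'); pickle.dump((s,t),open('i2.pkl','wb'))
M=(.605,-.22,.074); im=[]
for d in (s,t):
    u,v=proj(d,M).astype(int); x,y=max(0,u-60),max(0,v-65); print(x,y)
    im.append(cv2.resize(cv2.convertScaleAbs(d['img'][y:y+100,x:x+100,::-1],alpha=1.4),(400,400),interpolation=cv2.INTER_CUBIC))
cv2.imwrite('pics/z4.png',np.hstack(im))
E
```

```text
t: 16.12
tool_pos: [0.5862, -0.2653, 0.1188]
tool_rot: [-3.018, -0.09, -0.81]
contact_force: [0.4, 0.1, -0.2]
opening: 0.0383
grip_force: 0.0
t: 16.75
tool_pos: [0.5182, -0.2692, 0.2364]
tool_rot: [-3.018, -0.09, -0.809]
contact_force: [-0.0, 0.2, 0.1]
opening: 0.0382
grip_force: 0.0
16.75 [ 0.51816622 -0.26924627  0.23644356] turn units [-0.62 -5.98  2.31] shift units [  2.85 -13.67  -0.8 ] shift in goal frame [ -0.77 -13.8   -2.12]
87 123
292 96
```

View pics/z4.png

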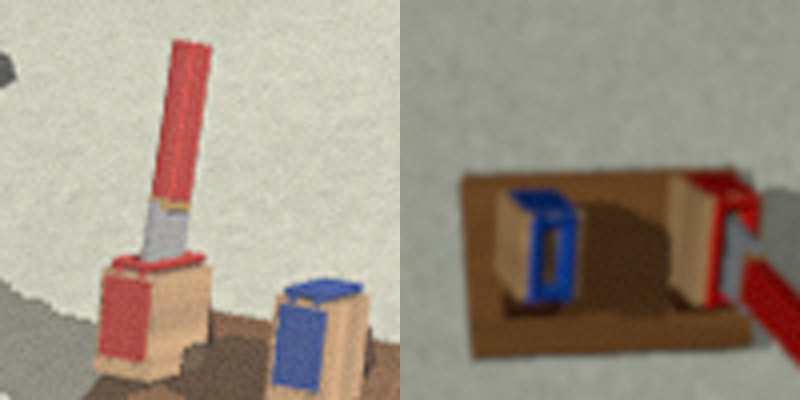

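Red stands fully seated, with the handle leaning toward the robot and about 27 mm of blade showing. On to blue.

```bash
python3 -m jog '[[0,-1,0,0,0,-0.3,0.3],[0,-1,0,0,0,0,1],[0,-1,0,0,0,0,1],[0,-1,0,0,0,0,1],[0,-1,0,0,0,0,1]]'|sed -n '2p'
python3 -m jog '[[0,-1,0,0,0,0,1],[0,0,0.8,0,0,0,1],[0,0,0.8,0,0,0,1],[0,0,0.76,0,0,0,1],[0,0,0,0,0,0,1]]'|sed -n '2p'
python3 tg.py '[.5557,.1438,.26]' -8.5 0
```

```text
tool_pos: [0.5144, -0.2692, 0.2419]
tool_pos: [0.5142, -0.2692, 0.2418]
18.1 [ 0.51422764 -0.2691715   0.2417874 ] turn units [-0.01  0.02  0.04] shift units [ -0.63 -13.82  -0.59] shift in goal frame [ -0.67 -13.82  -0.61]
```

```bash
python3 -m jog '[[0,0,0,0,-0.5,-0.6,1],[0,0,0,0,-0.95,0,1],[0,0,0,0,-0.95,0,1],[0,0,0,0,-0.95,0,1],[0,0,0,-0.05,-0.95,0,1]]'|sed -n '2p'
python3 -m jog '[[0,0,0,-0.05,-0.95,0,1],[0,0,0,-0.05,-0.95,0,1],[0,0,0,-0.05,-0.95,0,1],[0,0,0,-0.05,-0.95,0,1],[0,0,0,-0.05,-0.95,0,1]]'|sed -n '2p'
python3 -m jog '[[0,0,0,-0.08,-0.95,0,1],[0,0,0,-0.08,-0.95,0,1],[0,0,0,-0.08,-0.95,0,1],[0,0,0,-0.08,-0.95,0,1],[0,0,0,0,0,0,1]]'|sed -n '2p'
python3 tg.py '[.5557,.1438,.114]' -8.5 0
```

```text
tool_pos: [0.532, -0.1401, 0.2629]
tool_pos: [0.5451, 0.0022, 0.2629]
tool_pos: [0.552, 0.1167, 0.2626]
19.975 [0.55195308 0.11671069 0.26261202] turn units [-0.01 -0.01  0.07] shift units [-0.01 -0.91  4.95] shift in goal frame [-0.01 -0.91  4.95]
```

```bash
python3 -m jog '[[0,0,0,0,-0.46,0,1],[0,0,0,0,-0.45,0,1],[0,0,0,0,0,0.95,1],[0,0,0,0,0,1,1],[0,0,0,0,0,1,1]]'|sed -n '2p'
python3 -m jog '[[0,0,0,0,0,1,1],[0,0,0,0,0,1,1],[0,0,0,0,0,0,1],[0,0,0,0,0,0,1]]'|sed -n '2,4p'; python3 tg.py '[.5557,.1438,.114]' -8.5 0
```

```text
tool_pos: [0.5562, 0.1418, 0.1721]
tool_pos: [0.5568, 0.1417, 0.1141]
tool_rot: [-3.133, 0.23, -0.002]
contact_force: [1.2, -0.7, 1.0]
21.1 [0.55681445 0.14169175 0.11413514] turn units [-0.01 -0.02  0.02] shift units [-0.05 -0.06  0.  ] shift in goal frame [-0.05 -0.06  0.  ]
```

```bash
python3 -m jog '[[0,0,0,-0.05,-0.07,0,1],[0,0,0,0,0,0,1]]' 60|sed -n '2p'
python3 -m jog '[[0,0,0,0,0,0,-1],[0,0,0,0,0,0,-1],[0,0,0,0,0,0,-1],[0,0,0,0,0,0,-1],[0,0,0,0,0,0,-1]]' 60
python3 -m jog '[[0,0,0,0,0,0,-1],[0,0,0,0,0,0,-1],[0,0,0,0,0,0,-1]]'|sed -n '2,6p'
python3 -m jog '[[0,0,0,0,0,-0.3,-1],[0,0,0,0,0,-0.5,-1],[0,0,0,0,0,-0.8,-1],[0,0,0,0,0,-0.9,-1],[0,0,0,0,0,-1,-1]]'
python3 -m jog '[[0,0,0,0,0,-1,-1],[0,0,0,0,0,-1,-1],[0,0,0,0,0,-0.6,-1],[0,0,0,0,0,0,-1]]'|head -2
python3 tg.py '[.54,-.176,.30]' -8.5 0
```

```text
tool_pos: [0.5556, 0.1441, 0.1143]
t: 21.98
tool_pos: [0.5549, 0.1438, 0.1129]
tool_rot: [3.133, -0.23, 0.0]
contact_force: [0.3, 0.2, 0.6]
opening: 0.0113
grip_force: 58.4
tool_pos: [0.5549, 0.1438, 0.1129]
tool_rot: [3.133, -0.23, 0.0]
contact_force: [1.1, 0.7, 0.7]
opening: 0.0116
grip_force: 58.5
t: 22.98
tool_pos: [0.5548, 0.1438, 0.2198]
tool_rot: [-3.133, 0.23, -0.001]
contact_force: [0.2, 1.1, -0.7]
opening: 0.0112
grip_force: 58.3
t: 23.48
tool_pos: [0.5556, 0.1439, 0.2981]
23.475 [0.55557735 0.14391886 0.29812942] turn units [-0.01 -0.04  0.02] shift units [ 1.04 10.63 -0.07] shift in goal frame [ 1.06 10.62 -0.06]
```

```bash
python3 -m jog '[[0,0,0,0.09,0.5,0,-1],[0,0,0,0.09,0.95,0,-1],[0,0,0,0.09,0.95,0,-1],[0,0,0,0.09,0.95,0,-1],[0,0,0,0.09,0.95,0,-1]]'|sed -n '2p'
python3 -m jog '[[0,0,0,0.09,0.95,0,-1],[0,0,0,0.09,0.95,0,-1],[0,0,0,0.09,0.95,0,-1],[0,0,0,0.09,0.95,0,-1],[0,0,0,0.09,0.95,0,-1]]'|sed -n '2p'
python3 -m jog '[[0,0,0,0.09,0.95,0,-1],[0,0,0,0.05,0.6,0,-1],[0,0,-0.8,0,0,0,-1],[0,0,-0.8,0,0,0,-1],[0,0,-0.78,0,0,0,-1]]'|sed -n '2p'
python3 -m jog '[[0,1,0,0,0,0,-1],[0,1,0,0,0,0,-1],[0,1,0,0,0,0,-1],[0,1,0,0,0,0,-1],[0,1,0,0,0,0,-1]]'|sed -n '2p'
python3 -m jog '[[0,1,0,0,0,0,-1],[0,0,0,0,0,0,-1],[0,0,0,0,0,0,-1]]'|sed -n '2,6p'
python3 tg.py '[.5322,-.1784,.2046]' 3.4 30
```

```text
tool_pos: [0.5483, 0.0124, 0.2936]
tool_pos: [0.5407, -0.1303, 0.2937]
tool_pos: [0.5387, -0.1755, 0.2947]
tool_pos: [0.5387, -0.1754, 0.2948]
tool_pos: [0.5392, -0.1755, 0.2956]
tool_rot: [-3.018, -0.092, -0.807]
contact_force: [-0.6, -0.5, 0.0]
opening: 0.0113
grip_force: 58.4
26.35 [ 0.53918013 -0.17549772  0.29563473] turn units [-0.01  0.02  0.02] shift units [-1.72  0.08  2.51] shift in goal frame [-1.72  0.08  2.51]
```

```bash
python3 -m jog '[[0,0,0,-0.6,0.03,0.6,-1],[0,0,0,-0.6,0.03,0.7,-1],[0,0,0,-0.52,0.02,0.7,-1],[0,0,0,0,0,0.5,-1],[0,0,0,0,0,0,-1]]'|head -3
python3 tg.py '[.5322,-.1784,.2046]' 3.4 30
python3 - <<'E'
from h import *
w=cam('wrist');t=cam('top')
im=[cv2.resize(cv2.convertScaleAbs(w['img'][110:260,130:330,::-1],alpha=1.4),(400,300),interpolation=cv2.INTER_CUBIC),cv2.resize(cv2.convertScaleAbs(t['img'][125:200,300:400,::-1],alpha=1.4),(400,300),interpolation=cv2.INTER_CUBIC)]
cv2.imwrite('pics/z5.png',np.hstack(im))
print('slot ctr',plane(t,329.5,159.5,.0765).round(4))
E
```

```text
t: 26.98
tool_pos: [0.5327, -0.1778, 0.2043]
tool_rot: [-3.017, -0.093, -0.806]
26.975 [ 0.53269218 -0.17779886  0.2043302 ] turn units [-0.03  0.02  0.02] shift units [-0.01  0.02 -0.02] shift in goal frame [-0.01  0.02 -0.02]
slot ctr [ 0.606  -0.174   0.0765]
```

View pics/z5.png

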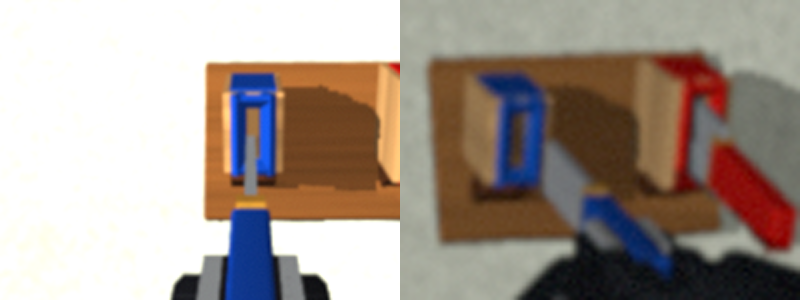

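The blade (u≈250) lines up with the blue slot (u≈252) to within about 1 mm, so I'll insert.

```bash
python3 -m jog '[[0,0,0,0,0.02,0.6,-1],[0,0,0,0,0.01,0.5,-1],[0,0,0,0,0,0.4,-1],[0,0,0,0,0,0.3,-1],[0,0,0,0,0,0,-1]]' 60|sed -n '2p;4p'
python3 -m jog '[[0,0,0,0,0,0.2,-1],[0,0,0,0,0,0.2,-1],[0,0,0,0,0,0,-1]]'|sed -n '2p;4p'
python3 tg.py '[.5796,-.1756,.1223]' 3.4 30
```

```text
tool_pos: [0.5591, -0.1771, 0.1573]
contact_force: [-0.1, 0.0, -0.8]
tool_pos: [0.5654, -0.1774, 0.1485]
contact_force: [0.1, 0.6, -0.5]
28.075 [ 0.56543317 -0.17736938  0.14854   ] turn units [-0.   -0.01  0.02] shift units [-0.03 -0.03  0.99] shift in goal frame [-0.03 -0.03  0.99]
```

```bash
python3 -m jog '[[0,0,0,0,-0.02,0.2,-1],[0,0,0,0,0,0.2,-1],[0,0,0,0,0,0.2,-1],[0,0,0,0,0,0,-1]]'|sed -n '2p;4p'
python3 -m jog '[[0,0,0,0,0,0.15,-1],[0,0,0,0,0,0.1,-1],[0,0,0,0,0,0,-1]]'|sed -n '2p;4p'
python3 tg.py '[.5796,-.1756,.1223]' 3.4 30
```

```text
tool_pos: [0.574, -0.1756, 0.1313]
contact_force: [0.2, -0.1, -0.6]
tool_pos: [0.5779, -0.1756, 0.1256]
contact_force: [0.7, -0.4, -1.4]
28.95 [ 0.57790553 -0.17560991  0.12556227] turn units [-0.01  0.    0.02] shift units [-0.01  0.    0.12] shift in goal frame [-0.01  0.    0.12]
```

```bash
for i in 1; do python3 -m jog '[[0,0,0,0,0,0.08,-1],[0,0,0,0,0,0,-1]]'|sed -n '2p;4p'
python3 -m jog '[[0,0,0,0,0,0.06,-1],[0,0,0,0,0,0,-1]]'|sed -n '2p;4p'; python3 -m jog '[[0,0,0,0,0,0.05,-1],[0,0,0,0,0,0,-1]]'|sed -n '2p;4p'; done
```

```text
tool_pos: [0.5791, -0.1756, 0.1236]
contact_force: [0.3, 0.1, -0.4]
tool_pos: [0.58, -0.1755, 0.122]
contact_force: [-0.9, -1.1, -1.4]
tool_pos: [0.5807, -0.1755, 0.1208]
contact_force: [-0.8, -0.2, -0.9]
```

```bash
for i in 1; do python3 -m jog '[[0,0,0,0,0,0.05,-1],[0,0,0,0,0,0,-1]]'|sed -n '2p;4p'
python3 -m jog '[[0,0,0,0,0,0.04,-1],[0,0,0,0,0,0,-1]]'|sed -n '2p;4p'; done
```

```text
tool_pos: [0.5815, -0.1754, 0.1194]
contact_force: [-0.3, -0.5, -1.2]
tool_pos: [0.5819, -0.1756, 0.1192]
contact_force: [-7.4, 0.9, 4.8]
```

Contact comes at the floor, the same depth as red. I'll release, retreat and check.

```bash
python3 -m jog '[[0,0,0,0,0,0,-0.6],[0,0,0,0,0,0,-0.3],[0,0,0,0,0,0,-0.1],[0,0,0,0,0,0,-0.1]]'|sed -n '2,6p'
python3 -m jog '[[0,0,0,0,0,-0.6,-0.1],[0,0,0,0,0,-0.9,-0.1],[0,0,0,0,0,-1,-0.1],[0,0,0,0,0,-1,-0.1],[0,0,0,0,0,-1,-0.1]]'|sed -n '2p'
python3 -m jog '[[0,0,0,0,0,-1,-0.1],[0,0,0,0,0,-1,-0.1],[0,0,0,0,0,0,-0.1],[0,0,0,0,0,0,-0.1]]'
python3 - <<'E'
from h import *
d=cam('scene'); save(d,'end.png',1.5)
E
```

```text
tool_pos: [0.5822, -0.1754, 0.1185]
tool_rot: [-3.018, -0.092, -0.809]
contact_force: [-1.0, 0.5, 0.0]
opening: 0.0383
grip_force: 0.0
tool_pos: [0.5142, -0.1795, 0.2363]
t: 31.82
tool_pos: [0.4847, -0.1812, 0.2861]
tool_rot: [-3.018, -0.092, -0.807]
contact_force: [-1.2, -0.3, 0.1]
opening: 0.0385
grip_force: 0.0
```

View pics/end.png

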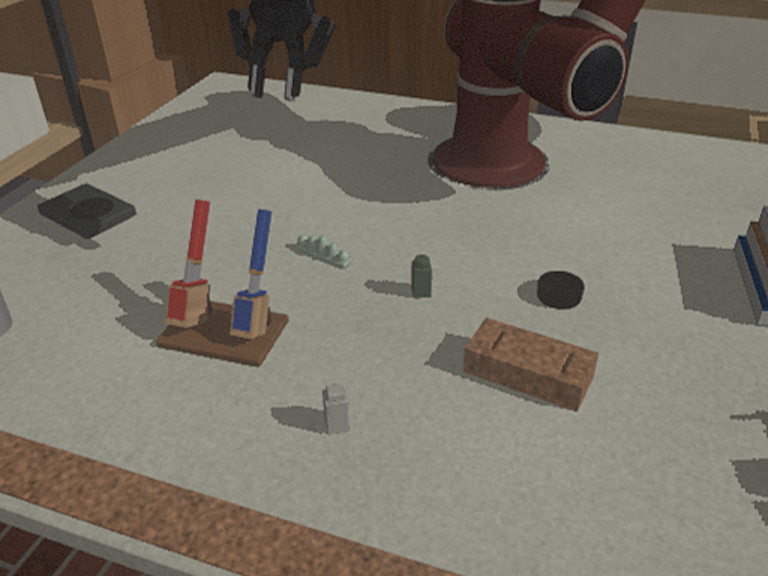

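Both scrapers are seated in their matching slots (around 195,265 and 257,270), the block is empty, the bystanders haven't moved, and the arm is clear.

```bash
python3 -c "from station import finish_job; print(finish_job())"
```

```text
the job is handed in; nothing more can be done
None
```

Both scrapers are fully home in the slots matching their handle colours, the seals, tin and brush rest look unmoved in the last picture, and the job was handed in at about 32 s of the 64 s allowed; no verdict came back.

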